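# Feel for the thumb notch of the tool chest and press its catch

### The job

Start at the left-hand end of the tool chest's front edge and run a fingertip along the top of that edge until you come to the thumb notch, then press the catch inside the notch all the way down so that the lid comes up ajar, and take your hand away. Do not pry up or push the lid, and leave the chisel, the jar and the little plane where they are.

Things in the scene. Friction and masses are not known exactly. Their poses are not given: they have to be found in the camera images.
- chest: Closed flat wooden tool chest, fixed to the bench, 200 (x, front to back) by 400 (y, width) by 80 mm high. Origin at the centre of its underside; -x is its front (towards the robot), +y its left-hand end seen from the robot, z up. The lid lies behind the front edge, its top 6 mm lower than the edge's. The lid's front is 3 mm behind the edge.
- rail_left (a point): Left-hand end of the chest's front edge, on top, mid-width; axes as the chest's. The edge is a flat wooden rail 36 mm wide (x), 80 mm above the bench, running 400 mm from here along -y, level to 0.5 mm but for one thumb notch, open above, in front and behind: 56 mm long (y), 14 mm deep to the catch. The notch's centre varies: anywhere from 172 to 268 mm from here.
- catch (a joint): The catch: a wooden tongue, 52 (y) by 33 mm, that fills the floor of the notch, its top 14 mm below the rail's top. Pressed straight down it slides 8 mm to its stop: 0 = up, 0.008 = fully down (m). It moves stiffly, at about 6 to 9 N, does not spring back and stays where it is left. Pressing it raises the lid.
- lid (a joint): The lid, 149 by 372 by 8 mm, hinged along the back of the chest. 0 = closed, 0.12 rad = ajar (front edge 18 mm up). It is linked to the catch, 15 rad per m of the catch's travel, and stays ajar when the catch stays down.
- chisel: Bystander: a wood chisel 210 mm long with a wooden handle 30 mm thick, lying on the bench left of the chest. Origin under its middle.
- jar: Bystander: a varnish jar 56 mm across and 75 mm high, standing right of the chest. Origin at the centre of its underside.
- plane: Bystander: a small brass thumb plane 75 by 30 by 30 mm, standing right of the chest. Origin at the centre of its underside.

How it is judged:
By the outcome, as a careful person would: the job done as asked, in the order asked, and still so for the second after the job is handed in, with the robot touching nothing.
It also fails if it takes over 56 s, if anything falls off the work surface, if the arm or the gripper's body presses on something with over 40 N, if the wrist force passes 120 N, or if a joint passes its speed limit or range.

### The arm

A 6-joint arm with a two-finger parallel gripper is mounted at the origin on the work surface. World frame = base frame: x ahead of the robot, y to its left, z up, the work surface at z = 0. Lengths are in mm, angles in rad, forces in N, time in s.
With the tool pointing down it reaches from about 300 to 775 mm from the base axis. Payload 14.6 kg.
Tool frame: the origin (TCP) lies at the very end of the fingers, on their centre line; the grasp point (between the pads) lies 19 mm behind it; z points along the fingers, y is the line along which they close (so a half turn about z gives the same grasp; the last joint's range is limited). The gripper opens to 94 mm and grips with 3 to 60 N. Pads are 16 mm wide; open, the fingers measure 119 mm over their backs; the gripper's body (75 mm by 177 mm) begins 78 mm behind the grasp point.
Start: joints at [1.182, 0.3, 1.521, -0, 1.321, -0.067], TCP at [173.948, 521.758, 205.446] pointing down, gripper open.
Joint ranges: [-3.03, 3.03], [-0.79, 2.21], [0.23, 2.52], [-1.04, 4.18], [0, 3.07], [-2.55, 2.55]. Speed limits (rad/s): [2.22, 2.22, 2.57, 3.14, 3.14, 3.14].

### API

Orientations are given as [roll, pitch, yaw] about the fixed x, y, z axes, in that order (R = Rz(yaw) Ry(pitch) Rx(roll)).
In Python, from cell import manip gives the robot as it stands.
- The arm moves only by the tool servo_tool, never from a script. Its argument "motion" is a list that holds one entry, the list of rows, each a list of 7 numbers: the shift along the world's x, y, z as a fraction of full scale, then the turn, a rotation vector about the world's x, y, z as a fraction of full scale, then the closure, from 0 (fully open) to 1 (shut). In form: [[[x, y, z, rx, ry, rz, gripper], ...]]. A call has 1 to 10 rows; each row is the pose to reach, as a shift and turn from the pose commanded when the call began, turning the shorter way round; what a row does not reach only later rows make up. Full scale, the value 1, is 0.5 m for a shift and pi rad for a turn. A row lasts 1/10 s, in which the tool goes at most 50 mm and 8.59 degrees, less where a joint would pass 70% of its speed; a pose out of reach is approached as far as the arm can. A call with a number of a shift or a turn outside -1 to 1 is refused whole. A call with a gripper value outside its range is refused whole. The fingers move at their own pace and stop on an object; "newtons" is the grip in N (left out, the last holds). Time passes only in rows, so rows that repeat a pose let the fingers close. It gives the time, the measured TCP pose, the force, the opening and the grip force at its end, in the units of the state.
- manip.read_state(): the state, without advancing time (a new reading comes with each control period).
- manip.camera(name): name is "side" or "top"; returns a dict with "frame" (384x512x3 uint8, red, green, blue), "range_z" (384x512 float32, mm along the optical axis (not along the pixel's ray), 0 where there is no reading), "vfov" (degrees; the focal length in pixels is half the picture's height over the tangent of half this angle, whatever the lens; pixels are square), "cx", "cy" (the principal point, pixels), "k1" (the pictures are not rectified: a ray, as slopes to the right and down, at radius r is drawn at 1 + k1 r^2 times it, then the intrinsics apply), "cam_to_world" (4x4, takes a point from camera to world coordinates). Camera axes: x right, y down, z forward; pixel columns grow to the right and rows downward; lengths in mm; the calibration is good to about 2 mm. A picture is of the moment at which its call begins.
- manip.sign_off(): hands the job in; it is judged then, once.
The state is a dict: "clock": time; "joints": joint angles; "qd": joint speeds; "effort": joint torques, N m; "eef_pos": TCP position; "eef_rot": TCP orientation; "wrist_force": force on the tool from outside, world axes, zero at the start; "moment": the same for the moment, N m; "finger_gap": finger opening in mm; "finger_force": force on a finger pad.
Only numpy, scipy, OpenCV 4.12 (cv2) and the standard library are available. Lean on these libraries where they do the work, as an engineer would, in place of code of your own. Each camera call takes 0.05 s, during which the arm holds its last target. There are 200 camera calls.

## Working session

There is one attempt and no reset: what is moved stays moved. The work goes in short steps, Python scripts to look and compute and a tool call to move; the robot and the scene stay as the last step left them, time stands still between calls to the robot, and variables do not carry over. Pictures are saved under pics/ and viewed, at most 10 in all, crops included, and the job is handed in when it is done.

Besides the shell and the picture viewer there is one more tool, called after "Call:" by a JSON object that holds its "op" and its "data", one argument or row to a line. servo_tool: Moves the arm, as the interface text tells. Its arguments: {"type":"object","properties":{"motion":{"type":"array"},"newtons":{"type":"number"}},"required":["motion"]}

```bash
mkdir -p pics
cat > h.py <<'E'
import numpy as np,cv2
from cell import manip
def cloud(c):
    h,w=c["range_z"].shape; f=h/2/np.tan(np.radians(c["vfov"])/2)
    K=np.array([[f,0,c["cx"]],[0,f,c["cy"]],[0,0,1]],float)
    u,v=np.meshgrid(np.arange(w),np.arange(h))
    p=np.stack([u,v],-1).reshape(-1,1,2).astype(float)
    n=cv2.undistortPoints(p,K,np.array([c["k1"],0,0,0,0.])).reshape(h,w,2)
    z=c["range_z"]; P=np.dstack([n*z[...,None],z])
    T=np.array(c["cam_to_world"]); return P@T[:3,:3].T+T[:3,3]
E
python3 - <<'E'
from h import *
print(manip.read_state())
for n in("top","side"):
    c=manip.camera(n); cv2.imwrite(f"pics/{n}0.png",c["frame"][...,::-1]); np.save(n+".npy",cloud(c)); print(n,c["vfov"],c["k1"],np.round(c["cam_to_world"],2).tolist())
    P=np.load(n+".npy"); m=(abs(P[...,2]-80)<4)&(c["range_z"]>0); q=P[m]; print(m.sum(),np.percentile(q,[1,50,99],axis=0))
E
```

```text
{'clock': 0.0, 'joints': array([ 1.18241337e+00,  3.00493618e-01,  1.52157171e+00, -1.86534253e-05,
        1.32070817e+00, -6.65820756e-02]), 'qd': array([ 9.32790073e-04, -1.01615346e-03, -2.53875462e-04,  1.69385943e-03,
        4.17260533e-04,  7.85039765e-05]), 'effort': array([ 2.68985445e-03, -5.31819463e+01, -3.52738595e+01,  7.09132128e-02,
        2.44388322e-02, -9.86369037e-05]), 'eef_pos': array([173.85012603, 521.52455409, 204.87794727]), 'eef_rot': array([-3.14041322e+00, -6.05372777e-05,  2.81979636e+00]), 'wrist_force': array([-0.20738113,  0.20957195,  0.50717403]), 'moment': array([ 0.03046236, -0.01016079,  0.05658397]), 'finger_force': 0.0, 'finger_gap': 94.46162568888344}
top 52.76733138707442 -0.03635732596101555 [[-0.02, -0.99, 0.12, 416.82], [-1.0, 0.02, 0.0, -29.03], [-0.01, -0.12, -0.99, 1291.59], [0.0, 0.0, 0.0, 1.0]]
2368 [[ 416.84880575 -386.13678885   76.0263994 ]
 [ 496.56338478   49.35160265   78.03691592]
 [ 652.70662181  240.69455329   83.61207825]]
side 50.39615568816175 -0.1348116297753795 [[0.75, -0.38, 0.54, -159.31], [-0.66, -0.46, 0.59, -805.34], [0.02, -0.8, -0.6, 877.36], [0.0, 0.0, 0.0, 1.0]]
1560 [[ -81.83023946 -383.28224317   76.07508683]
 [ 475.22082914   74.10890076   78.84777151]
 [2414.74127195 2459.37111088   83.84305812]]
```

View pics/top0.png

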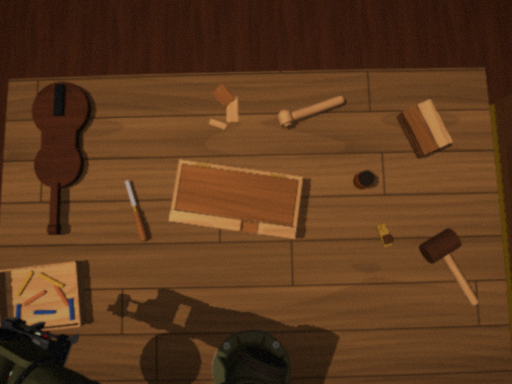

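View pics/side0.png

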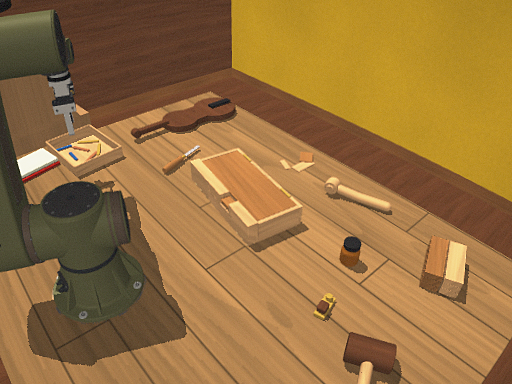

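The top view shows the chest with its front edge running from about (170,217) to (297,237) and the notch near (250,228). The chisel is on its left at (137,210); the jar at (366,180) and the plane at (386,235) are on its right. The side view agrees, with the notch at (228,200).

Run:
```python
from h import *
from scipy.optimize import minimize
I={n:cv2.imread(f"pics/{n}0.png") for n in("top","side")}
for n in("top","side"):
    P=np.load(n+".npy"); 
    m=(P[...,2]>55)&(P[...,2]<95)&(P[...,0]>330)&(P[...,0]<720)&(P[...,1]>-230)&(P[...,1]<300)
    k,l,s,_=cv2.connectedComponentsWithStats(m.astype('u1'),connectivity=4)
    m=l==1+s[1:,4].argmax(); q=P[m]
    r=cv2.minAreaRect(q[:,:2].astype('f4')); print(n,m.sum(),r,cv2.boxPoints(r).round(1).tolist())
    # rail frame: front long edge
    B=cv2.boxPoints(r); fr=B[np.argsort(B[:,0])]
    # long edges
    e=[(B[i],B[(i+1)%4]) for i in range(4)]; e=[x for x in e if np.linalg.norm(x[0]-x[1])>300]
    a,b=min(e,key=lambda x:x[0][0]+x[1][0]); L,R=(a,b) if a[1]>b[1] else (b,a)
    d=(R-L)/np.linalg.norm(R-L); nn=np.array([-d[1],d[0]]); 
    if nn[0]<0: nn=-nn
    rel=P[...,:2]-L; S=rel@d; W=rel@nn
    print("L",L,"R",R,"yaw",np.arctan2(nn[1],nn[0]))
    for s0 in range(0,410,8):
        t=m&(S>=s0)&(S<s0+8)&(W>8)&(W<28)
        if t.any(): print(s0,t.sum(),P[...,2][t].mean().round(1),I[n][t].mean(0).round().astype(int)[::-1],end=' | ')
    print()
    t=m&(W>60)&(W<170)&(S>30)&(S<370); print("lid z",np.median(P[...,2][t]))
```

```text
top 7764 ((542.6416625976562, 37.563873291015625), (401.6413879394531, 200.69932556152344), 80.64933013916016) [[411.0, -144.3000030517578], [609.0, -176.89999389648438], [674.2999877929688, 219.39999389648438], [476.29998779296875, 252.0]]
L [476.2541 252.0206] R [ 410.99677 -144.28394] yaw -0.16320008
0 12 80.4 [176 135  78] | 8 17 79.7 [192 148  85] | 16 17 79.3 [192 148  85] | 24 14 79.2 [192 148  85] | 32 16 78.7 [192 146  84] | 40 16 80.1 [191 145  83] | 48 17 80.5 [192 145  84] | 56 16 79.9 [191 142  82] | 64 15 80.4 [190 140  81] | 72 18 79.9 [191 141  81] | 80 17 79.2 [190 138  79] | 88 14 78.6 [189 137  78] | 96 17 80.3 [191 138  79] | 104 17 80.3 [190 136  78] | 112 14 78.3 [190 138  78] | 120 17 79.2 [190 135  77] | 128 14 81.0 [190 136  78] | 136 16 80.4 [189 135  78] | 144 18 79.0 [190 137  79] | 152 16 80.1 [190 136  78] | 160 14 78.3 [191 136  78] | 168 19 80.2 [190 135  77] | 176 15 78.9 [190 134  76] | 184 16 80.2 [190 133  76] | 192 17 79.6 [190 133  77] | 200 16 79.1 [189 132  76] | 208 16 80.0 [188 130  75] | 216 15 79.1 [187 131  74] | 224 15 72.5 [134  88  49] 
[... 1679 characters left out ...]
08 134] | 216 8 77.7 [246 211 137] | 224 25 72.5 [172 129  85] | 232 12 66.7 [182 123  70] | 240 10 64.5 [221 148  80] | 248 12 63.9 [219 146  80] | 256 13 65.0 [220 147  81] | 264 5 64.9 [233 173 104] | 272 1 63.9 [200 136  82] | 280 4 78.6 [248 218 141] | 288 9 79.0 [246 220 144] | 296 13 78.5 [244 209 134] | 304 8 79.4 [240 198 129] | 312 12 78.8 [241 200 129] | 320 10 78.5 [241 200 130] | 328 12 78.2 [241 200 129] | 336 11 79.0 [242 201 131] | 344 12 78.0 [241 199 128] | 352 13 78.2 [242 201 130] | 360 12 77.8 [241 200 129] | 368 12 78.1 [241 201 130] | 376 12 78.3 [242 202 130] | 384 11 78.8 [242 202 131] | 392 11 77.6 [237 199 129] | 400 38 68.6 [174 131  87] | 
lid z 72.68051507042804
```

Call:
{"op": "servo_tool", "data": {
  "motion": [
    [[0.6385, -0.5555, -0.15, 0, 0, 0.0505, 1], [0.6385, -0.5555, -0.15, 0, 0, 0.0505, 1], [0.6385, -0.5555, -0.15, 0, 0, 0.0505, 1], [0.6385, -0.5555, -0.15, 0, 0, 0.0505, 1], [0.6385, -0.5555, -0.15, 0, 0, 0.0505, 1], [0.6385, -0.5555, -0.15, 0, 0, 0.0505, 1], [0.6385, -0.5555, -0.15, 0, 0, 0.0505, 1], [0.6385, -0.5555, -0.15, 0, 0, 0.0505, 1], [0.6385, -0.5555, -0.15, 0, 0, 0.0505, 1], [0.6385, -0.5555, -0.15, 0, 0, 0.0505, 1]]
  ],
  "newtons": 20
}}

```text
clock: 1.1
eef_pos: [495.0, 241.1, 129.1]
eef_rot: [-3.14, -0.001, 2.974]
wrist_force: [-0.5, -0.1, -0.2]
finger_gap: 17.5
finger_force: 0.0
```

Call:
{"op": "servo_tool", "data": {
  "motion": [
    [[0, 0, -0.03, 0, 0, 0, 1], [0, 0, -0.05, 0, 0, 0, 1], [0, 0, -0.07, 0, 0, 0, 1], [0, 0, -0.08, 0, 0, 0, 1], [0, 0, -0.084, 0, 0, 0, 1], [0, 0, -0.086, 0, 0, 0, 1], [0, 0, -0.086, 0, 0, 0, 1]]
  ]
}}

```text
clock: 1.8
eef_pos: [493.3, 244.2, 87.7]
eef_rot: [3.141, 0.0, 2.979]
wrist_force: [0.6, -0.1, 0.5]
finger_gap: 0.2
finger_force: 0.0
```

Run:
```python
from h import *
s=manip.read_state(); print(s["eef_pos"],s["eef_rot"],s["wrist_force"],s["finger_gap"])
c=manip.camera("top"); f=c["frame"][130:290,110:340,::-1]; cv2.imwrite("pics/t1.png",cv2.resize(f,None,fx=3,fy=3))
```

```text
[493.29708285 244.15974098  87.72381454] [3.14135488e+00 3.99851429e-04 2.97859258e+00] [ 0.55622599 -0.06150344  0.45612801] 0.22847473177424757
```

View pics/t1.png

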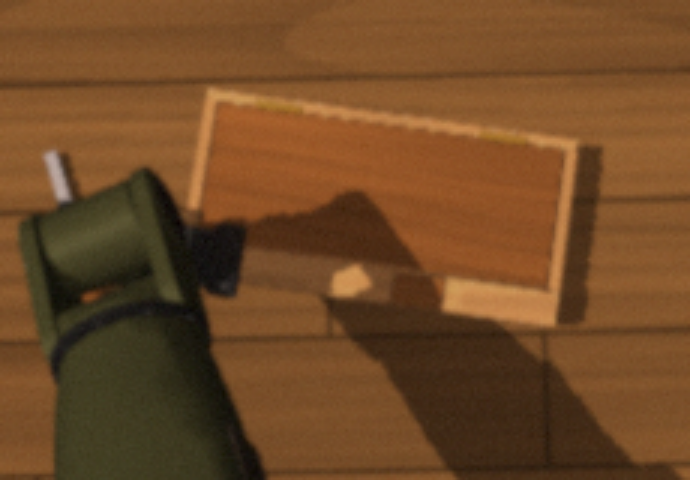

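The picture shows the gripper over the chest's left-hand end at about (210,255), lined up with the rail. The tip itself is hidden. Now I'll feel downward.

Call:
{"op": "servo_tool", "data": {
  "motion": [
    [[0, 0, -0.004, 0, 0, 0, 1], [0, 0, -0.008, 0, 0, 0, 1], [0, 0, -0.011, 0, 0, 0, 1], [0, 0, -0.013, 0, 0, 0, 1], [0, 0, -0.014, 0, 0, 0, 1], [0, 0, -0.014, 0, 0, 0, 1]]
  ]
}}

```text
clock: 2.45
eef_pos: [493.2, 244.0, 80.4]
eef_rot: [-3.142, -0.0, 2.978]
wrist_force: [0.6, -0.3, 1.0]
finger_gap: 0.5
finger_force: 0.0
```

Call:
{"op": "servo_tool", "data": {
  "motion": [
    [[0, 0, -0.001, 0, 0, 0, 1], [0, 0, -0.002, 0, 0, 0, 1], [0, 0, -0.002, 0, 0, 0, 1]]
  ]
}}

```text
clock: 2.75
eef_pos: [493.3, 244.0, 80.3]
eef_rot: [3.141, 0.0, 2.979]
wrist_force: [-5.0, -1.7, 8.7]
finger_gap: 0.5
finger_force: 4.6
```

Call:
{"op": "servo_tool", "data": {
  "motion": [
    [[-0.0016, -0.0099, 0, 0, 0, 0, 1], [-0.0032, -0.0197, 0, 0, 0, 0, 1], [-0.0049, -0.0296, 0, 0, 0, 0, 1], [-0.0065, -0.0395, 0, 0, 0, 0, 1], [-0.0081, -0.0493, 0, 0, 0, 0, 1], [-0.0097, -0.0592, 0, 0, 0, 0, 1], [-0.0114, -0.0691, 0, 0, 0, 0, 1], [-0.013, -0.0789, 0, 0, 0, 0, 1], [-0.0146, -0.0888, 0, 0, 0, 0, 1], [-0.0162, -0.0987, 0, 0, 0, 0, 1]]
  ]
}}

```text
clock: 3.75
eef_pos: [485.8, 195.1, 80.3]
eef_rot: [3.14, 0.002, 2.978]
wrist_force: [0.6, 4.4, 5.3]
finger_gap: 0.4
finger_force: 2.8
```

Call:
{"op": "servo_tool", "data": {
  "motion": [
    [[-0.0016, -0.0099, -0.0005, 0, 0, 0, 1], [-0.0032, -0.0197, -0.0005, 0, 0, 0, 1], [-0.0049, -0.0296, -0.0005, 0, 0, 0, 1], [-0.0065, -0.0395, -0.0005, 0, 0, 0, 1], [-0.0081, -0.0493, -0.0005, 0, 0, 0, 1], [-0.0097, -0.0592, -0.0005, 0, 0, 0, 1], [-0.0114, -0.0691, -0.0005, 0, 0, 0, 1], [-0.013, -0.0789, -0.0005, 0, 0, 0, 1], [-0.0146, -0.0888, -0.0005, 0, 0, 0, 1], [-0.0162, -0.0987, -0.0005, 0, 0, 0, 1]]
  ]
}}

```text
clock: 4.75
eef_pos: [477.9, 145.9, 80.3]
eef_rot: [3.139, 0.003, 2.978]
wrist_force: [1.0, 5.4, 8.1]
finger_gap: 0.3
finger_force: 3.7
```

Call:
{"op": "servo_tool", "data": {
  "motion": [
    [[-0.0016, -0.0099, 0, 0, 0, 0, 1], [-0.0032, -0.0197, 0, 0, 0, 0, 1], [-0.0049, -0.0296, 0, 0, 0, 0, 1], [-0.0065, -0.0395, 0, 0, 0, 0, 1], [-0.0081, -0.0493, 0, 0, 0, 0, 1], [-0.0097, -0.0592, 0, 0, 0, 0, 1], [-0.0114, -0.0691, 0, 0, 0, 0, 1], [-0.013, -0.0789, 0, 0, 0, 0, 1], [-0.0146, -0.0888, 0, 0, 0, 0, 1], [-0.0162, -0.0987, 0, 0, 0, 0, 1]]
  ]
}}

```text
clock: 5.75
eef_pos: [469.7, 96.3, 80.0]
eef_rot: [3.14, 0.002, 2.978]
wrist_force: [1.7, 4.3, 6.2]
finger_gap: 0.4
finger_force: 3.3
```

Call:
{"op": "servo_tool", "data": {
  "motion": [
    [[-0.0016, -0.0099, -0.0003, 0, 0, 0, 1], [-0.0032, -0.0197, -0.0003, 0, 0, 0, 1], [-0.0049, -0.0296, -0.0003, 0, 0, 0, 1], [-0.0065, -0.0395, -0.0003, 0, 0, 0, 1], [-0.0081, -0.0493, -0.0003, 0, 0, 0, 1], [-0.0097, -0.0592, -0.0003, 0, 0, 0, 1], [-0.0114, -0.0691, -0.0003, 0, 0, 0, 1], [-0.013, -0.0789, -0.0003, 0, 0, 0, 1], [-0.0146, -0.0888, -0.0003, 0, 0, 0, 1], [-0.0162, -0.0987, -0.0003, 0, 0, 0, 1]]
  ]
}}

```text
clock: 6.75
eef_pos: [461.7, 47.0, 80.0]
eef_rot: [3.14, 0.003, 2.978]
wrist_force: [0.9, 5.8, 7.6]
finger_gap: 0.5
finger_force: 4.1
```

Call:
{"op": "servo_tool", "data": {
  "motion": [
    [[-0.0016, -0.0099, 0, 0, 0, 0, 1], [-0.0032, -0.0197, 0, 0, 0, 0, 1], [-0.0049, -0.0296, 0, 0, 0, 0, 1], [-0.0065, -0.0395, 0, 0, 0, 0, 1], [-0.0081, -0.0493, 0, 0, 0, 0, 1]]
  ]
}}

```text
clock: 7.25
eef_pos: [457.6, 22.2, 79.9]
eef_rot: [3.14, 0.002, 2.978]
wrist_force: [1.0, 3.2, 4.0]
finger_gap: 0.1
finger_force: 1.9
```

Call:
{"op": "servo_tool", "data": {
  "motion": [
    [[-0.001, -0.006, 0, 0, 0, 0, 1], [-0.002, -0.012, 0, 0, 0, 0, 1]]
  ]
}}

```text
clock: 7.45
eef_pos: [455.6, 15.7, 79.0]
eef_rot: [-3.141, -0.0, 2.978]
wrist_force: [-0.3, 0.6, -0.6]
finger_gap: 0.6
finger_force: 0.0
```

Call:
{"op": "servo_tool", "data": {
  "motion": [
    [[-0.001, -0.006, 0, 0, 0, 0, 1], [-0.002, -0.012, 0, 0, 0, 0, 1]]
  ]
}}

```text
clock: 7.65
eef_pos: [454.6, 9.7, 78.9]
eef_rot: [-3.141, -0.0, 2.978]
wrist_force: [-0.3, -0.6, 0.3]
finger_gap: 0.5
finger_force: 0.0
```

The tip dropped off the rail at y ≈ 17, so this is the notch. I'll centre in it and go down to the catch.

Call:
{"op": "servo_tool", "data": {
  "motion": [
    [[-0.0015, -0.009, 0, 0, 0, 0, 1], [-0.003, -0.018, 0, 0, 0, 0, 1], [-0.003, -0.018, -0.006, 0, 0, 0, 1], [-0.003, -0.018, -0.012, 0, 0, 0, 1], [-0.003, -0.018, -0.018, 0, 0, 0, 1], [-0.003, -0.018, -0.022, 0, 0, 0, 1], [-0.003, -0.018, -0.022, 0, 0, 0, 1]]
  ]
}}

```text
clock: 8.35
eef_pos: [453.1, 1.1, 67.7]
eef_rot: [-3.142, -0.001, 2.979]
wrist_force: [0.7, -0.6, -0.8]
finger_gap: 0.3
finger_force: 0.0
```

Call:
{"op": "servo_tool", "data": {
  "motion": [
    [[0, 0, -0.003, 0, 0, 0, 1], [0, 0, -0.006, 0, 0, 0, 1], [0, 0, -0.009, 0, 0, 0, 1], [0, 0, -0.012, 0, 0, 0, 1], [0, 0, -0.012, 0, 0, 0, 1]]
  ]
}}

```text
clock: 8.85
eef_pos: [453.3, 1.0, 62.1]
eef_rot: [3.142, 0.0, 2.978]
wrist_force: [1.1, 0.6, 1.0]
finger_gap: 0.6
finger_force: 0.7
```

Call:
{"op": "servo_tool", "data": {
  "motion": [
    [[0, 0, -0.003, 0, 0, 0, 1], [0, 0, -0.006, 0, 0, 0, 1], [0, 0, -0.008, 0, 0, 0, 1], [0, 0, -0.01, 0, 0, 0, 1], [0, 0, -0.01, 0, 0, 0, 1], [0, 0, -0.01, 0, 0, 0, 1]]
  ]
}}

```text
clock: 9.45
eef_pos: [453.5, 1.0, 58.0]
eef_rot: [3.141, 0.001, 2.979]
wrist_force: [-6.1, 0.7, 19.1]
finger_gap: 0.8
finger_force: 9.3
```

Call:
{"op": "servo_tool", "data": {
  "motion": [
    [[0, 0, -0.001, 0, 0, 0, 1], [0, 0, -0.001, 0, 0, 0, 1], [0, 0, -0.001, 0, 0, 0, 1]]
  ]
}}

```text
clock: 9.75
eef_pos: [453.6, 1.0, 58.0]
eef_rot: [3.141, 0.001, 2.979]
wrist_force: [-9.5, 0.9, 25.7]
finger_gap: 0.4
finger_force: 12.9
```

Call:
{"op": "servo_tool", "data": {
  "motion": [
    [[0, 0, 0.01, 0, 0, 0, 1], [0, 0, 0.03, 0, 0, 0, 1], [0, 0, 0.06, 0, 0, 0, 1], [0, 0, 0.12, 0, 0, 0, 1], [0, 0, 0.2, 0, 0, 0, 1], [-0.1, 0.1, 0.3, 0, 0, 0, 1], [-0.15, 0.2, 0.3, 0, 0, 0, 1], [-0.2, 0.3, 0.3, 0, 0, 0, 1], [-0.2, 0.4, 0.3, 0, 0, 0, 1], [-0.2, 0.4, 0.3, 0, 0, 0, 1]]
  ]
}}

```text
clock: 10.75
eef_pos: [352.1, 203.0, 207.6]
eef_rot: [3.141, 0.001, 2.979]
wrist_force: [0.8, -0.2, 0.2]
finger_gap: 0.1
finger_force: 0.0
```

Run:
```python
from h import *
s=manip.read_state(); print(s["clock"],s["eef_pos"],s["wrist_force"])
c=manip.camera("side"); cv2.imwrite("pics/s2.png",c["frame"][...,::-1])
P=cloud(manip.camera("top"));z=np.load("top.npy")
L=np.array([476.3,251.8]);d=np.array([-.1623,-.9867]);n=np.array([.9867,-.1623])
S=(P[...,:2]-L)@d;W=(P[...,:2]-L)@n
for a,b in((42,55),(110,125),(165,180)):
    t=(S>60)&(S<370)&(W>a)&(W<b); print("lid",a,np.median(P[...,2][t]))
t=(S>240)&(S<270)&(W>8)&(W<28); print("catch",np.median(P[...,2][t]))
```

```text
10.75 [352.13272277 202.95608951 207.55583865] [ 0.78036426 -0.2195129   0.15960197]
lid 42 90.2135781700764
lid 110 82.51405025891859
lid 165 75.63372614810794
catch 57.489863111966315
```

View pics/s2.png

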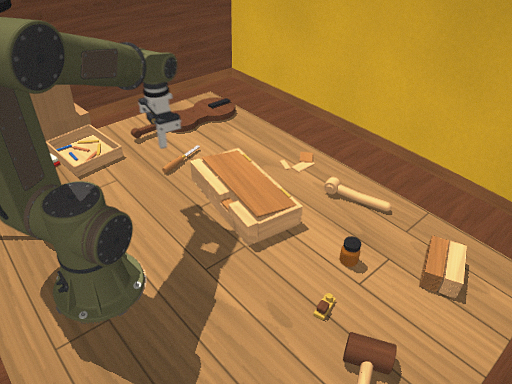

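The lid is up ajar around (245,180), and the catch at (228,205) is down: it measures 57.5 mm high, so it is at its stop. The chisel, jar and plane have not moved, and the hand is clear.

```bash
python3 -c "
from cell import manip
print(manip.sign_off())"
```

```text
the job is handed in; nothing more can be done
None
```

The job is handed in: I ran the closed fingertips along the front edge from its left-hand end to the notch and pressed the catch to its stop; the lid is ajar, the hand is clear, and the chisel, jar and plane stayed where they were.

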